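Refill the bathroom air freshener and set it to medium

ROBOT

A 7-joint arm with a two-finger parallel gripper is mounted at the origin on the work surface. World frame = base frame: x ahead of the robot, y to its left, z up, the work surface at z = 0. Lengths are in m, angles in rad, forces in N, time in s.
With the tool pointing down it reaches from about 0.425 to 0.975 m from the base axis. Payload 16.7 kg.
Tool frame: the origin (TCP) lies on the centre line of the jaws, within the pads' length; the fingertips stand 11 mm ahead of it and the grasp point (between the pads) lies 8 mm behind it (robot.tip_reach is the distance from the TCP to the fingertips, in m); z points along the fingers, y is the direction in which the jaws open and shut (so a half turn about z gives the same grasp; the last joint's range is limited). The gripper opens to 85 mm and grips with 20 to 120 N. Pads are 22 mm wide; open, the fingers measure 114 mm over their backs; the gripper's body (76 mm by 85 mm) begins 54 mm behind the grasp point. The pads swing forward as they close: fully open they stand 13 mm farther back than shut.
Start: joints at [-1.444, 0.426, 0.074, 1.606, -0.034, 1.111, -0.067], TCP at [0.184, 0.649, 0.242] pointing down, gripper open.
Joint ranges: [-2.85, 2.85], [-0.5, 2.14], [-1.23, 1.37], [0.21, 2.46], [-1.02, 4.16], [0.16, 2.05], [-2.73, 2.73]. Speed limits (rad/s): [1.89, 1.89, 2.39, 2.39, 3.01, 3.01, 3.01].

INTERFACE

Orientations are given as a unit quaternion [w, x, y, z].
In Python, from station import robot gives the robot as it stands.
- The arm moves only by the tool apply_moves, never from a script. Its arguments are lists of equal length, an entry for each row: "delta_rot": the turn, a rotation vector about the tool's x, y, z in rad, a list of three; "translation": the shift along the tool's x, y, z in m, a list of three; "hand": the opening, from 0 (shut) to 1 (fully open). In form: {"delta_rot": [[rx, ry, rz], ...], "translation": [[dx, dy, dz], ...], "hand": [hand, ...]}. A call has 1 to 5 rows; each row is the pose to reach, as a shift and turn from the pose commanded when the call began, along the tool's axes at that moment; what a row does not reach only later rows make up. A row lasts 1/12 s, in which the tool goes at most 41.7 mm and 7.16 degrees, less where a joint would pass 70% of its speed; a pose out of reach is approached as far as the arm can. A call with a gripper value outside its range is refused whole. The fingers move at their own pace and stop on an object; "force" is the grip in N (left out, the last holds). Time passes only in rows, so rows that repeat a pose let the fingers close. It gives the time, the measured TCP pose, the force and the opening at its end, in the units of the state.
- robot.get_obs(): the state, without advancing time (a new reading comes with each control period).
- robot.camera(name): name is "scene" or "side" or "wrist"; returns a dict with "image" (384x512x3 uint8, red, green, blue), "K" (3x3 intrinsics, pixels), "D" ([k1, k2, p1, p2, k3] as OpenCV has them; the pictures are not rectified), "R" (3x3) and "t" (3): a world point X has camera coordinates R X + t. Camera axes: x right, y down, z forward; pixel columns grow to the right and rows downward; lengths in m; the calibration is good to about 2 mm. A picture is of the moment at which its call begins. There is no depth.
- robot.hand_in(): hands the job in, once; it reports no verdict.
The state is a dict: "time_s": time; "q": joint angles; "joint_velocities": joint speeds; "joint_efforts": joint torques, N m; "tool_pos": TCP position; "tcp_rot": TCP orientation; "wrist_force": force on the tool from outside, world axes, zero at the start; "torque": the same for the moment, N m; "width": finger opening in m.
Only numpy, scipy, OpenCV 4.12 (cv2) and the standard library are available. Lean on these libraries where they do the work, as an engineer would, in place of code of your own. Each camera call takes 0.05 s, during which the arm holds its last target. There are 200 camera calls.

TASK

The air freshener on the shelf is empty: push its green hood back along the base until the refill channel is clear, and load the green scent refill into the channel, pressing it against the sprung follower so that it drops flat behind the end lip. Then slide the hood forward over the refill and leave its dark front edge level with the middle one of the five marks, the medium setting. Leave the jar, funnel, dish and shoe horn where they stand.

Things in the scene. Friction and masses are not known exactly. Their poses are not given: they have to be found in the camera images.
- freshener: Air freshener base, a white tray 90 mm (x) by 218 mm (y, -112 to +106) by 12 mm high, stuck to the shelf, cannot move. Origin at shelf height on its centre line; all freshener positions told here are in this frame. Its top, z = 12 mm, is the floor of the refill channel, which runs along y at x = 0 from the end lip (y = -100) to the sprung follower (y = -26).
- lip (a point): Middle of the top of the end lip of the channel: freshener x 0, y -102, z 20 mm. The lip is 34 mm wide, 4 mm thick (inner face y = -100, outer -104) and 8 mm high above the channel floor. Beyond it nothing stands above the tray. Axes as the freshener's.
- bay (a point): Where the centre of the refill is when it is properly seated: freshener x 0, y -60, z 25 mm. Axes as the freshener's: y along the channel towards the follower. Two pairs of side guides (26 mm apart, flared tops reaching z = 24 mm) stand at y = -100 to -88 and -36 to -24 mm; between them (52 mm long) the channel sides are open for the fingers, over the plain 12 mm high tray.
- middle_mark (a point): The middle one of the five marks, on the tray's -x edge (freshener x -40, y -50, z 12 mm); axes as the freshener's. Five flat marks lie across both long edges of the tray at y = -100, -75, -50, -25 and 0 mm; the middle one is thicker and dark green, the others grey.
- hood (a joint): Hood position, m: 0 = shut over the channel, 0.100 = fully back at its stop, channel clear; grows to the freshener's +y. Starts nearly shut. Green sleeve 64 mm wide, 100 long, open in front (-y), roof 41 to 45 mm up; stays where left, slides at about 2 N, cannot lift off. Dark front edge at y = -100 mm + this value: on the middle mark at 0.050. Cannot pass a refill that is not down on the floor.
- hood_tab (a point): Middle of the top face of the thumb tab on the hood's roof, 62 mm above the shelf. The tab is 36 mm (x) by 10 mm (y) and stands 17 mm up from the roof (45 to 62 mm above the shelf), half-way along the hood (freshener y = -50 mm + hood value). Push on its +y or -y face to slide the hood. Axes as the freshener's.
- follower (a joint): How far the orange follower is pushed back, m: 0 = relaxed, 0.018 = stop, growing to the freshener's +y. Upright plate 22 mm wide, z = 13 to 28 mm, front face at y = -26 mm when relaxed, so only 74 mm are free before the lip for the 80 mm refill. Spring towards -y: about 2 N relaxed, 3 N at 6 mm (refill seated), 5 N at 18 mm. Its flat top does not yield to a push from above.
- refill_center (a point): Centre of the loose scent refill on the shelf: rigid green gel block in a white cage, 20 (x) by 80 (y, long) by 26 mm high, 45 to 75 g, same end for end; z up. To load it, one end must press the follower back over 6 mm while the other end is still above the lip; then it drops 8 mm behind the lip and, let go, the spring holds it against the lip.
- jar_center (a point): Bystander: clear glass jar with a wire clamp lid, 72 mm diameter, 102 mm high; the point is its centre, 50 mm up.
- funnel_center (a point): Bystander: red silicone funnel standing on its wide rim, 96 mm diameter (a small flat hanging tab at the rim), 88 mm high; the point is on its axis, 44 mm up.
- dish: Bystander: round stainless steel dish, 104 mm diameter, 28 mm high; origin at the centre of its underside.
- shoehorn: Bystander: white plastic shoe horn lying flat, 38 mm wide, 205 mm long (y from -97 to +108 mm), 10 mm high; origin on its underside.
Not all that is in view belongs to the job. Of the things that look like the part that bears refill_center, the smallest one is meant.

How it is judged:
On the way, in this order (a step that is already met when the one before it is completed fails the run):
1. the hood is pushed back clear of the channel (value of joint hood above 0.085 m), for 0.1 s.
2. the refill lies flat in the channel, held between follower and end lip (x of refill_center in the frame of bay between -0.0045 and 0.0045 m and y of refill_center in the frame of bay between -0.004 and 0.004 m and z of refill_center in the frame of bay between -0.003 and 0.003 m and angle between the y axis of refill_center and the y axis of bay, either way round below 0.1 rad and angle between refill_center's own z axis and vertical below 0.06 rad and value of joint follower above 0.003 m), for 0.2 s.
At the end, for the whole second after the job is handed in: The refill lies flat on the channel floor, let go, within 4.5 mm across, 4 mm along and 3 mm in height of its seat (turned under 0.10 rad, tilted under 0.06 rad), with the follower pushed back by it at least 3 mm, and the hood stands still with its front edge within 5 mm of the middle mark (all of step 2 and value of joint hood between 0.045 and 0.055 m and velocity of joint hood between -0.005 and 0.005 m/s); the robot touches nothing.
It fails at once if the jar is pushed more than 20 mm from its place or knocked over (distance of jar_center from where it was at the start of the episode above 0.02 m or angle between jar_center's own z axis and vertical above 0.35 rad).
It fails at once if the funnel is pushed more than 20 mm from its place or knocked over (distance of funnel_center from where it was at the start of the episode above 0.02 m or angle between funnel_center's own z axis and vertical above 0.35 rad).
It fails at once if the dish is pushed more than 20 mm from its place or knocked over (distance of dish from where it was at the start of the episode above 0.02 m or angle between dish's own z axis and vertical above 0.35 rad).
It fails at once if the shoe horn is pushed more than 20 mm from its place or knocked over (distance of shoehorn from where it was at the start of the episode above 0.02 m or angle between shoehorn's own z axis and vertical above 0.35 rad).
It also fails if it takes over 56 s, if anything falls off the work surface, if the arm or the gripper's body presses on something with over 40 N, if the wrist force passes 120 N, or if a joint passes its speed limit or range.

## Working session

There is one attempt and no reset: what is moved stays moved. The work goes in short steps, Python scripts to look and compute and a tool call to move; the robot and the scene stay as the last step left them, time stands still between calls to the robot, and variables do not carry over. Pictures are saved under pics/ and viewed, about 8 in all and at most 12, crops included, and the job is handed in when it is done.

Besides the shell and the picture viewer there is one more tool, called after "Emit:" by a JSON object that holds its "method" and its "body". apply_moves: Moves the arm, as the interface text tells. Its arguments: {"type":"object","properties":{"delta_rot":{"type":"array","items":{"type":"array","items":{"type":"number"}}},"translation":{"type":"array","items":{"type":"array","items":{"type":"number"}}},"hand":{"type":"array","items":{"type":"number"}},"force":{"type":"number"}},"required":["delta_rot","translation","hand"]}

```bash
ls; mkdir -p pics
python3 - <<'E'
from station import robot
import cv2,numpy as np,pickle
o=robot.get_obs();print(o)
d={}
for n in("scene","side","wrist"):
    c=robot.camera(n);d[n]=c
    print(n,c["K"].tolist(),c["D"],(-c["R"].T@c["t"]).round(3),c["R"][2].round(2))
    cv2.imwrite(f"pics/{n}0.png",c["image"][...,::-1])
pickle.dump(d,open("c0.pkl","wb"))
s=np.hstack([cv2.resize(d[n]["image"],(800,600))for n in("scene",)])
cv2.imwrite("pics/scene0b.png",s[...,::-1])
E
```

```text
pics
{'time_s': 0.0, 'q': array([-1.4434685 ,  0.42672464,  0.07385958,  1.60662594, -0.03406938,
        1.11079049, -0.06708011]), 'joint_velocities': array([-0.00106434,  0.00085303, -0.00111966, -0.00096515, -0.00152723,
       -0.00010885,  0.00045224]), 'joint_efforts': array([-8.07807282e-06, -9.49864912e+01,  3.76043960e+00, -4.63508821e+01,
        1.89836504e-02,  1.05195522e-02, -6.52109270e-05]), 'tool_pos': array([0.18441371, 0.64890444, 0.24160741]), 'tcp_rot': array([-2.61592278e-05,  1.37975642e-01,  9.90435413e-01, -6.44121543e-04]), 'wrist_force': array([-0.3923105 , -0.47995596, -0.22075467]), 'torque': array([0.02516515, 0.05787333, 0.03503499]), 'width': 0.08541679004278294}
scene [[378.00590058885297, 0.0, 264.74232025325375], [0.0, 378.00590058885297, 190.5597478926401], [0.0, 0.0, 1.0]] [0.01356974 0.         0.         0.         0.        ] [1.488 0.545 0.778] [-0.72 -0.42 -0.56]
side [[375.5387087017588, 0.0, 252.28899125250936], [0.0, 375.5387087017588, 187.80822555819634], [0.0, 0.0, 1.0]] [0.01320535 0.         0.         0.         0.        ] [ 0.148 -0.706  0.779] [ 0.36  0.66 -0.66]
wrist [[344.4689630361634, 0.0, 250.60540338963827], [0.0, 344.4689630361634, 192.09288816541107], [0.0, 0.0, 1.0]] [-0.09265022  0.          0.          0.          0.        ] [0.105 0.67  0.373] [ 0.31 -0.09 -0.95]
```

View pics/scene0b.png

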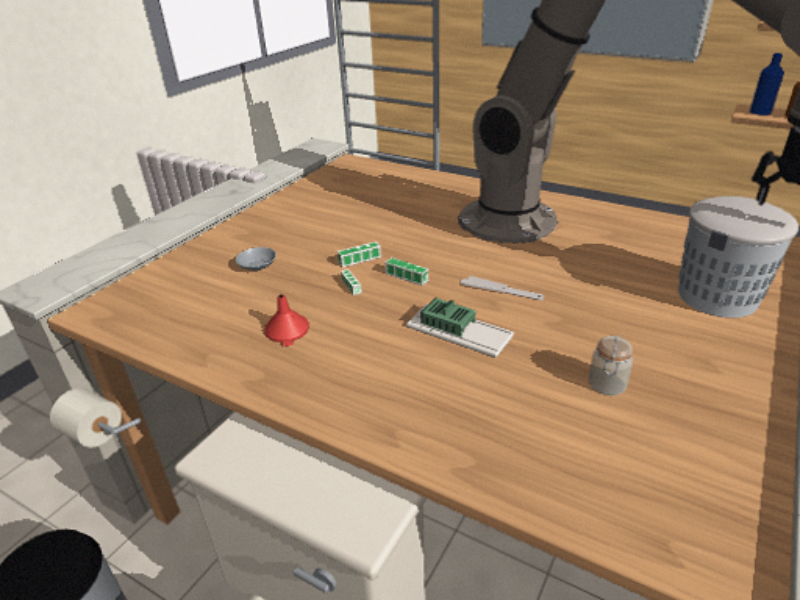

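View pics/side0.png

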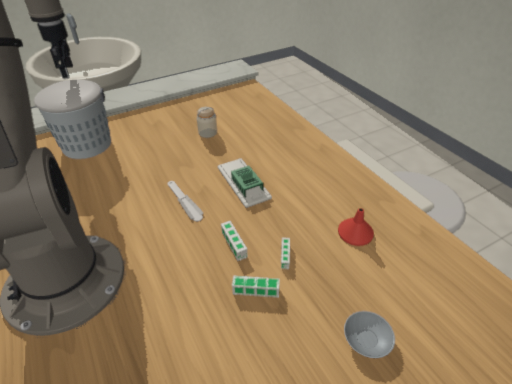

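Scene (800 px) and side (512 px) views: three green-and-white blocks, at scene (350,281)/side (286,253), scene (407,270)/side (234,240) and scene (359,254)/side (257,287). The first is clearly the smallest, so I choose it and check it by its measured size. The freshener is at scene (460,325), with its hood at the left end.

```bash
cat > h.py <<'E'
import cv2,numpy as np,pickle
def ray(c,px):
    u=cv2.undistortPoints(np.array(px,float).reshape(-1,1,2),c["K"],c["D"]).reshape(-1,2)
    d=np.c_[u,np.ones(len(u))]@c["R"]; return -c["R"].T@c["t"],d
def plane(c,px,z):
    o,d=ray(c,px); return o+d*((z-o[2])/d[:,2])[:,None]
def proj(c,X):
    return cv2.projectPoints(np.array(X,float).reshape(-1,1,3),cv2.Rodrigues(c["R"])[0],c["t"],c["K"],c["D"])[0].reshape(-1,2)
def tri(ca,pa,cb,pb):
    A=[];b=[]
    for c,p in((ca,pa),(cb,pb)):
        o,d=ray(c,[p]);d=d[0]/np.linalg.norm(d);P=np.eye(3)-np.outer(d,d);A.append(P);b.append(P@o)
    return np.linalg.lstsq(np.vstack(A),np.hstack(b),rcond=None)[0]
def topdown(c,z,x0,x1,y0,y1,s):  # rectified picture of plane z; row<->x , col<->y, s px per m
    xs=np.arange(x0,x1,1/s);ys=np.arange(y0,y1,1/s)
    X,Y=np.meshgrid(xs,ys,indexing="ij");p=proj(c,np.stack([X,Y,0*X+z],-1)).astype(np.float32).reshape(*X.shape,2)
    return cv2.remap(c["image"],p,None,cv2.INTER_LINEAR)
def green(im):
    h=cv2.cvtColor(im,cv2.COLOR_RGB2HSV);return cv2.inRange(h,(55,90,30),(90,255,255))
E
python3 - <<'E'
from h import *
d=pickle.load(open("c0.pkl","rb"))
for n in("scene","side"):
    c=d[n];m=cv2.morphologyEx(green(c["image"]),cv2.MORPH_CLOSE,np.ones((5,5)))
    k,l,st,ce=cv2.connectedComponentsWithStats(m)
    for i in range(1,k):
        if st[i,4]>30:
            r=cv2.minAreaRect(np.argwhere(l==i)[:,::-1].astype(np.float32));b=cv2.boxPoints(r)
            P=plane(c,b,.02)[:,:2]; print(n,ce[i].round(),st[i,4],plane(c,[ce[i]],.02)[0].round(3),[round(np.linalg.norm(P[j]-P[j-1]),3) for j in(1,2)])
def td(n,x0,x1,y0,y1,s,z):return topdown(d[n],z,x0,x1,y0,y1,s)
a=td("scene",.45,.85,-.3,.2,800,.02);b=td("side",.45,.85,-.3,.2,800,.02)
cv2.imwrite("pics/td.png",np.vstack([a,b])[...,::-1]);print(a.shape)
E
```

```text
scene [228. 165.] 256 [ 0.42  -0.248  0.02 ] [np.float64(0.22), np.float64(0.131)]
scene [259. 173.] 233 [ 0.413 -0.106  0.02 ] [np.float64(0.075), np.float64(0.119)]
side [233. 235.] 90 [ 0.418 -0.089  0.02 ] [np.float64(0.015), np.float64(0.092)]
side [285. 249.] 62 [ 0.514 -0.198  0.02 ] [np.float64(0.008), np.float64(0.062)]
side [256. 286.] 612 [ 0.394 -0.257  0.02 ] [np.float64(0.042), np.float64(0.099)]
(320, 400, 3)
```

Emit:
{"method": "apply_moves", "body": {"delta_rot": [[0,0,0],[0,0,0],[0,0,0],[0,0,0],[0,0,0]], "translation": [[-0.62,-0.6,-0.06],[-0.62,-0.6,-0.06],[-0.62,-0.6,-0.06],[-0.62,-0.6,-0.06],[-0.62,-0.6,-0.06]], "hand": [0.6,0.6,0.6,0.6,0.6]}}

```text
time_s: 0.57
tool_pos: [0.2892, 0.4675, 0.2567]
tcp_rot: [-0.0, 0.138, 0.99, -0.0]
wrist_force: [1.4, 0.2, 0.5]
width: 0.0512
```

Emit:
{"method": "apply_moves", "body": {"delta_rot": [[0,0,0],[0,0,0],[0,0,0],[0,0,0],[0,0,0]], "translation": [[-0.47,-0.46,-0.05],[-0.47,-0.46,-0.05],[-0.47,-0.46,-0.05],[-0.47,-0.46,-0.05],[-0.47,-0.46,-0.05]], "hand": [0.6,0.6,0.6,0.6,0.6]}}

```text
time_s: 0.98
tool_pos: [0.3922, 0.2871, 0.2728]
tcp_rot: [-0.0, 0.138, 0.99, 0.0]
wrist_force: [1.6, 0.5, 0.6]
width: 0.051
```

Emit:
{"method": "apply_moves", "body": {"delta_rot": [[0,0,0],[0,0,0],[0,0,0],[0,0,0],[0,0,0]], "translation": [[-0.33,-0.32,-0.04],[-0.33,-0.32,-0.04],[-0.33,-0.32,-0.04],[-0.33,-0.32,-0.04],[-0.33,-0.32,-0.04]], "hand": [0.6,0.6,0.6,0.6,0.6]}}

```text
time_s: 1.4
tool_pos: [0.496, 0.1073, 0.291]
tcp_rot: [0.0, 0.138, 0.99, 0.0]
wrist_force: [1.3, 0.9, 0.4]
width: 0.0515
```

Emit:
{"method": "apply_moves", "body": {"delta_rot": [[0,0,0],[0,0,0],[0,0,0],[0,0,0],[0,0,0]], "translation": [[-0.14,-0.12,-0.01],[-0.14,-0.12,-0.01],[-0.14,-0.12,-0.01],[-0.14,-0.12,-0.01],[-0.14,-0.12,-0.01]], "hand": [0.6,0.6,0.6,0.6,0.6]}}

```text
time_s: 1.82
tool_pos: [0.599, -0.0494, 0.3008]
tcp_rot: [0.001, 0.14, 0.99, -0.001]
wrist_force: [-0.5, 0.5, 0.1]
width: 0.0509
```

Run:
```python
from h import *
from station import robot
print(robot.get_obs()["tool_pos"])
c=robot.camera("wrist");pickle.dump(c,open("w1.pkl","wb"));print(-c["R"].T@c["t"],c["R"])
cv2.imwrite("pics/w1.png",cv2.resize(c["image"],(800,600))[...,::-1])
```

```text
[ 0.59900495 -0.04941406  0.3008464 ]
[ 0.51932472 -0.02754604  0.43174215] [[ 0.27679811  0.96092542 -0.00226771]
 [ 0.90992948 -0.2613485   0.32206412]
 [ 0.30888694 -0.09121019 -0.94671514]]
```

View pics/w1.png

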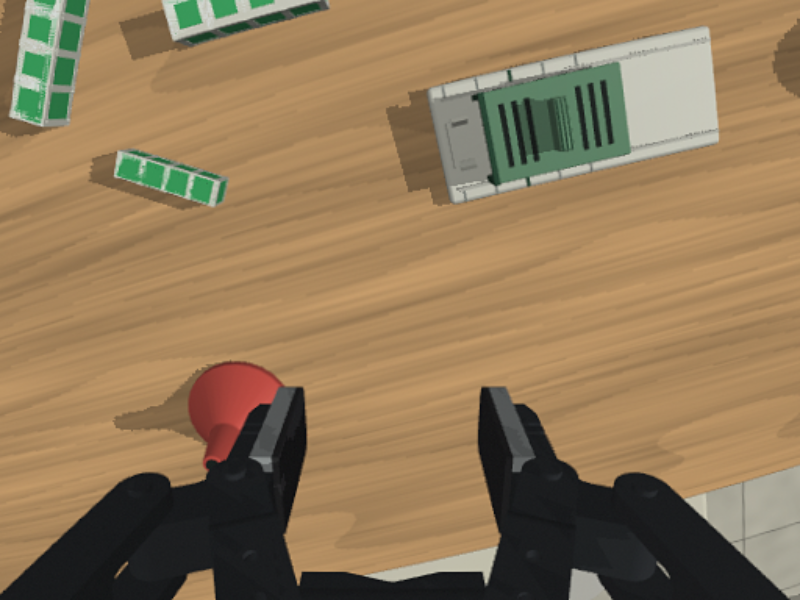

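Wrist view (800 px): the smallest block is at (170,178), the freshener tray has corners at (430,90), (710,28), (718,143) and (452,203), the hood is at (555,125), and the funnel is at (240,410).

```bash
cat >> h.py <<'E'
def fit(m,s,x0,y0,ncl=5):
    m=cv2.morphologyEx(m,cv2.MORPH_CLOSE,np.ones((ncl,ncl)))
    k,l,st,ce=cv2.connectedComponentsWithStats(m);i=1+np.argmax(st[1:,4])
    p=np.argwhere(l==i)/s+np.array([x0,y0]);r=cv2.minAreaRect((p*1000).astype(np.float32))
    b=cv2.boxPoints(r);return r,b.round(1)
E
python3 - <<'E'
from h import *
c=pickle.load(open("w1.pkl","rb"));s=.64
ctr=np.array([[430,90],[710,28],[718,143],[452,203]])*s
P=plane(c,ctr,.012);print(P.round(4),[np.linalg.norm(P[i]-P[i-1]).round(4) for i in range(4)],P.mean(0))
R=plane(c,np.array([[118,150],[226,180],[216,207],[114,176]])*s,.026);print(R.round(4),[np.linalg.norm(R[i]-R[i-1]).round(4) for i in range(4)],R.mean(0))
def tile(z,cx,cy,h,sc):
    return topdown(c,z,cx-h,cx+h,cy-h,cy+h,sc)
a=tile(.026,*R.mean(0)[:2],.06,3300)
b=tile(.012,*P.mean(0)[:2],.13,3000*.51)
cv2.imwrite("pics/t1.png",np.hstack([a[:396,:396],b[:396,:396]])[...,::-1])
# refill: white/green vs wood (low sat or green hue)
h=cv2.cvtColor(a,cv2.COLOR_RGB2HSV);g=green(a);m=g|cv2.inRange(h,(0,0,120),(180,50,255))
print("refill all",fit(m,3300,R[:,0].mean()-.06,R[:,1].mean()-.06))
h=cv2.cvtColor(b,cv2.COLOR_RGB2HSV);m=green(b)|cv2.inRange(h,(0,0,120),(180,60,255))
print("tray",fit(m,1530,P[:,0].mean()-.13,P[:,1].mean()-.13,15))
E
```

```text
[[ 5.069e-01  4.500e-03  1.200e-02]
 [ 5.164e-01  2.184e-01  1.200e-02]
 [ 6.021e-01  2.130e-01  1.200e-02]
 [ 5.925e-01 -6.000e-04  1.200e-02]] [np.float64(0.0857), np.float64(0.2141), np.float64(0.0858), np.float64(0.2138)] [0.55447425 0.1087998  0.012     ]
[[ 0.4806 -0.2311  0.026 ]
 [ 0.5259 -0.1597  0.026 ]
 [ 0.5427 -0.1745  0.026 ]
 [ 0.4974 -0.2421  0.026 ]] [np.float64(0.0201), np.float64(0.0847), np.float64(0.0224), np.float64(0.0815)] [ 0.51166043 -0.20184877  0.026     ]
refill all (((510.6686096191406, -200.2367401123047), (86.6670150756836, 25.532060623168945), 56.44107437133789), array([[ 476.1, -229.3],
       [ 497.4, -243.4],
       [ 545.3, -171.2],
       [ 524. , -157.1]], dtype=float32))
tray (((553.1619873046875, 108.04703521728516), (215.12071228027344, 89.07038879394531), 87.67220306396484), array([[504.3,   2.4],
       [593.3,  -1.2],
       [602. , 213.7],
       [513. , 217.3]], dtype=float32))
```

View pics/t1.png

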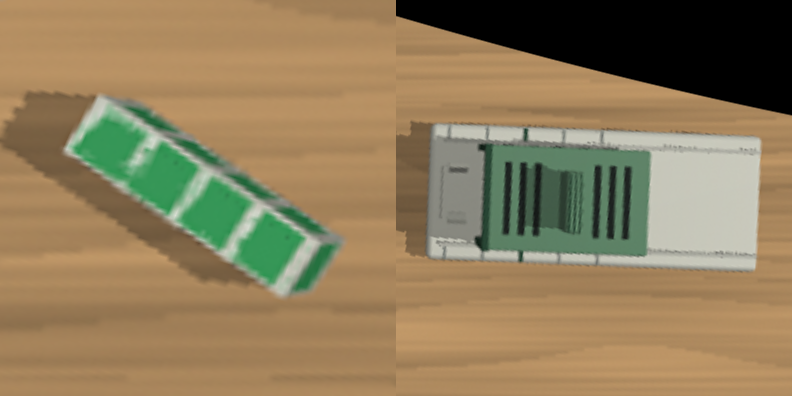

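Left panel: the block measures about 82 x 21 mm, so it is the small refill. Right panel: the tray is 215 x 89 mm as specified, with the hood at the -y (left) end and the thick green mark at column 525.

Emit:
{"method": "apply_moves", "body": {"delta_rot": [[0,0,0.12],[0,0,0.24],[0,0,0.36],[0,0,0.48],[0,0,0.6]], "translation": [[0.014,0.014,0.03],[0.028,0.028,0.06],[0.043,0.042,0.09],[0.057,0.056,0.12],[0.071,0.069,0.15]], "hand": [0,0,0,0,0]}}

```text
time_s: 2.28
tool_pos: [0.5472, 0.0423, 0.1494]
tcp_rot: [0.0, 0.427, 0.904, 0.0]
wrist_force: [2.4, 1.0, -0.4]
width: -0.0003
```

Emit:
{"method": "apply_moves", "body": {"delta_rot": [[0,0,0.12],[0,0,0.24],[0,0,0.36],[0,0,0.48],[0,0,0.6]], "translation": [[0,0,0],[0,0,0],[0,0,0],[0,0,0],[0,0,0]], "hand": [0,0,0,0,0]}}

```text
time_s: 2.7
tool_pos: [0.5478, 0.0417, 0.1505]
tcp_rot: [-0.0, 0.675, 0.738, -0.0]
wrist_force: [0.2, 0.8, -0.0]
width: -0.0001
```

Emit:
{"method": "apply_moves", "body": {"delta_rot": [[0,0,0.12],[0,0,0.132],[0,0,0.132]], "translation": [[0,0,0],[0,0,0],[0,0,0]], "hand": [0,0,0]}}

```text
time_s: 2.95
tool_pos: [0.5478, 0.0417, 0.1504]
tcp_rot: [0.0, 0.719, 0.695, -0.0]
wrist_force: [-0.4, 0.2, 0.4]
width: -0.0003
```

Run:
```python
from h import *
from station import robot
o=robot.get_obs();print(o["tool_pos"],o["tcp_rot"],o["q"],robot.tip_reach,o["width"])
c=robot.camera("wrist");pickle.dump(c,open("w2.pkl","wb"))
cv2.imwrite("pics/w2.png",cv2.resize(c["image"],(800,600))[...,::-1])
```

```text
[0.54779894 0.04171178 0.15042033] [ 3.72971411e-05  7.19379284e-01  6.94617399e-01 -3.37747236e-04] [-0.82469744  0.42898144  0.80078994  2.00932472 -0.40222397  0.86578131
  0.16276012] 0.011 -0.00029790540328781596
```

View pics/w2.png

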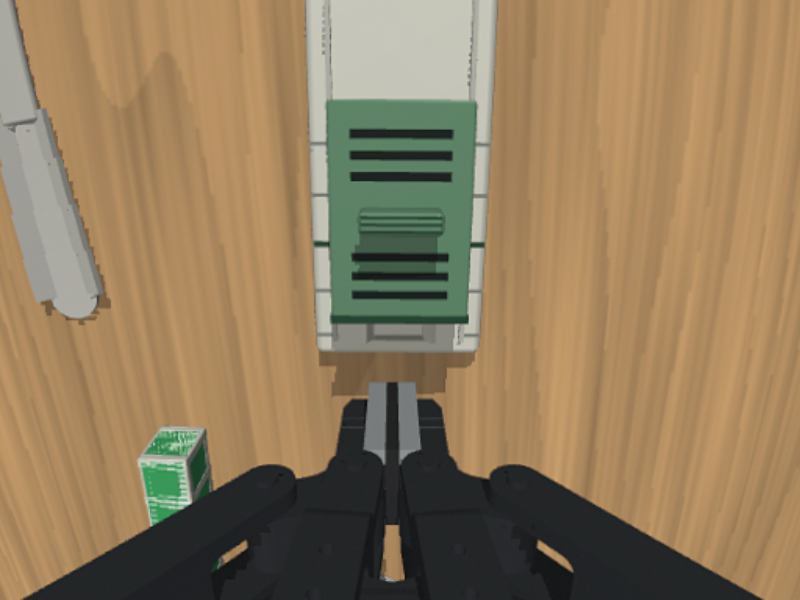

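Wrist view: tray upright, edges at columns about 315/485 and mid mark at row 244 (left x 321, right x 477). Tab top spans (358..444, 208..220) and the hood's front edge is at row 320.

Run:
```python
from h import *
c=pickle.load(open("w2.pkl","rb"));s=.64
def W(px,z):return plane(c,np.array(px)*s,z)[:,:2]
L=W([[318,143],[319,195],[321,244],[322,291],[324,335]],.012);R=W([[484,145],[480,195],[477,244],[474,292],[471,335]],.012)
M=(L+R)/2;print(M.round(4));d=M[0]-M[4];print(np.linalg.norm(d),np.degrees(np.arctan2(d[1],d[0])))
ey=d/np.linalg.norm(d);ex=np.array([ey[1],-ey[0]])
# tray edge centreline
E=W([[308,50],[496,50],[318,350],[480,350]],.012);print("edges",E.round(4))
a=(E[0]+E[1])/2-(E[2]+E[3])/2;print("edge yaw",np.degrees(np.arctan2(a[1],a[0])),"widths",np.linalg.norm(E[0]-E[1]),np.linalg.norm(E[2]-E[3]))
o=M.mean(0)+.05*ey;print("origin",o)
for n,p,z in(("tab top corners",[[359,208],[444,208],[358,222],[443,222]],.062),("hood front",[[332,318],[468,318]],.045),("hood back",[[328,100],[476,100]],.045),("edgemid",[[308,50],[496,50],[318,350],[480,350]],.012)):
    q=W(p,z)-o;print(n,np.c_[q@ex,q@ey].round(4).tolist())
```

```text
[[0.5546 0.1115]
 [0.5531 0.0867]
 [0.5521 0.0618]
 [0.5508 0.0362]
 [0.5497 0.0115]]
0.10005162702954777 87.20461370097824
edges [[0.5126 0.1559]
 [0.6002 0.153 ]
 [0.5059 0.0042]
 [0.5946 0.0011]]
edge yaw 87.70067263953523 widths 0.0876387191065947 0.08869016098308924
origin [0.55448053 0.11148636]
tab top corners [[-0.0174, -0.0237], [0.0173, -0.0232], [-0.0179, -0.0294], [0.0171, -0.0289]]
hood front [[-0.0314, -0.0782], [0.0325, -0.0773]]
hood back [[-0.0313, 0.0188], [0.0305, 0.0198]]
edgemid [[-0.044, 0.0423], [0.0436, 0.0437], [-0.0432, -0.1096], [0.0454, -0.1083]]
```

Emit:
{"method": "apply_moves", "body": {"delta_rot": [[0,0,0],[0,0,0],[0,0,0],[0,0,0],[0,0,0]], "translation": [[0,0.0036,0.03],[0,0.0036,0.06],[0,0.0036,0.089],[0,0.0036,0.089],[0.015,0.0036,0.089]], "hand": [0,0,0,0,0]}}

```text
time_s: 3.42
tool_pos: [0.5514, 0.0532, 0.0614]
tcp_rot: [-0.0, 0.721, 0.693, -0.001]
wrist_force: [-0.1, -1.8, 0.7]
width: 0.0003
```

Emit:
{"method": "apply_moves", "body": {"delta_rot": [[0,0,0],[0,0,0],[0,0,0],[0,0,0],[0,0,0]], "translation": [[0.01,0,0],[0.02,0,0],[0.03,0,0],[0.045,0,0],[0.06,0,0]], "hand": [0,0,0,0,0]}}

```text
time_s: 3.83
tool_pos: [0.5548, 0.1171, 0.0626]
tcp_rot: [0.0, 0.72, 0.694, 0.001]
wrist_force: [0.4, -3.1, 1.0]
width: 0.0001
```

Emit:
{"method": "apply_moves", "body": {"delta_rot": [[0,0,0],[0,0,0],[0,0,0]], "translation": [[0.01,0,0],[0.018,0,0],[0.023,0,0]], "hand": [0,0,0]}}

```text
time_s: 4.08
tool_pos: [0.5555, 0.1405, 0.062]
tcp_rot: [0.0, 0.72, 0.694, 0.0]
wrist_force: [0.4, -1.5, 1.0]
width: -0.0001
```

Run:
```python
from h import *
from station import robot
o=robot.get_obs();print(o["tool_pos"],o["wrist_force"])
c=robot.camera("wrist");pickle.dump(c,open("w3.pkl","wb"))
cv2.imwrite("pics/w3.png",c["image"][...,::-1])
```

```text
[0.55546451 0.14048125 0.06198711] [ 0.38377417 -1.45885371  0.97994037]
```

View pics/w3.png

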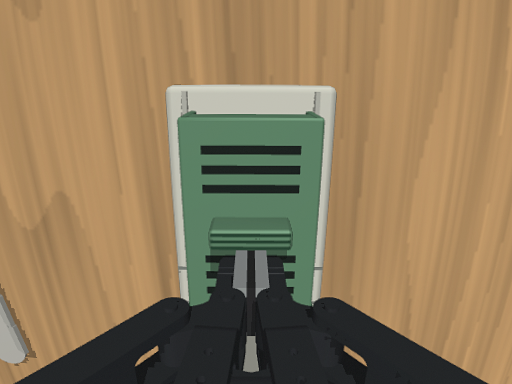

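Wrist view: the fingers touch the tab (top far edge at row 219), with the hood's back edge at row 116 close to the tray end at row 88.

```bash
cat >> h.py <<'E'
O=np.array([.5543,.1115]);A=np.radians(87.6);EY=np.array([np.cos(A),np.sin(A)]);EX=np.array([EY[1],-EY[0]])
def fr(c,px,z):
    q=plane(c,px,z)[:,:2]-O;return np.c_[q@EX,q@EY].round(4)
def w2f(p):
    q=np.array(p)[:2]-O;return np.array([q@EX,q@EY]).round(4)
E
python3 - <<'E'
from h import *
c=pickle.load(open("w3.pkl","rb"))
print(fr(c,[[213,219],[291,219]],.062),fr(c,[[178,117],[324,117]],.045),fr(c,[[167,87],[335,87]],.012),fr(c,[[183,268],[319,268]],.012))
E
```

```text
[[-0.0159  0.054 ]
 [ 0.0163  0.0542]] [[-0.0315  0.0937]
 [ 0.0307  0.094 ]] [[-0.0432  0.1052]
 [ 0.0424  0.1057]] [[-0.041   0.0002]
 [ 0.0413  0.0006]]
```

Emit:
{"method": "apply_moves", "body": {"delta_rot": [[0,0,0],[0,0,0],[0,0,0],[0,0,0],[0,0,0]], "translation": [[-0.005,0,-0.03],[-0.015,0,-0.065],[-0.04,0,-0.09],[-0.08,0,-0.09],[-0.12,-0.01,-0.09]], "hand": [0,0,0,0.5,0.5]}}

```text
time_s: 4.55
tool_pos: [0.5424, 0.0192, 0.1532]
tcp_rot: [0.001, 0.72, 0.694, 0.002]
wrist_force: [0.2, -1.7, -1.2]
width: 0.0235
```

Emit:
{"method": "apply_moves", "body": {"delta_rot": [[0,0,0],[0,0,0],[0,0,0],[0,0,0],[0,0,0]], "translation": [[-0.04,-0.005,0],[-0.08,-0.01,0],[-0.12,-0.015,0],[-0.16,-0.02,0],[-0.2,-0.02,0]], "hand": [0.5,0.5,0.5,0.5,0.5]}}

```text
time_s: 4.97
tool_pos: [0.5116, -0.1813, 0.1518]
tcp_rot: [-0.0, 0.721, 0.693, 0.0]
wrist_force: [1.3, 0.0, 0.6]
width: 0.0426
```

Emit:
{"method": "apply_moves", "body": {"delta_rot": [[0,0,0.12],[0,0,0.24],[0,0,0.36],[0,0,0.48],[0,0,0.53]], "translation": [[-0.02,0,0],[-0.023,0,0],[-0.023,0,0],[-0.023,0,0],[-0.023,0,0]], "hand": [0.5,0.5,0.5,0.5,0.5]}}

```text
time_s: 5.38
tool_pos: [0.5118, -0.2029, 0.1516]
tcp_rot: [-0.0, 0.879, 0.477, -0.0]
wrist_force: [-0.1, -0.4, -0.6]
width: 0.0427
```

Run:
```python
from h import *
from station import robot
o=robot.get_obs();print(o["tool_pos"],o["tcp_rot"],o["q"],o["width"])
c=robot.camera("wrist");pickle.dump(c,open("w4.pkl","wb"))
cv2.imwrite("pics/w4.png",cv2.resize(c["image"],(800,600))[...,::-1])
```

```text
[ 0.51181824 -0.20286361  0.15156839] [-1.62173209e-04  8.78925494e-01  4.76959050e-01 -1.21491853e-04] [-0.47606921  0.49377329  0.96187161  2.0104444  -0.51828792  0.90231661
  0.18845089] 0.042693617008712714
```

View pics/w4.png

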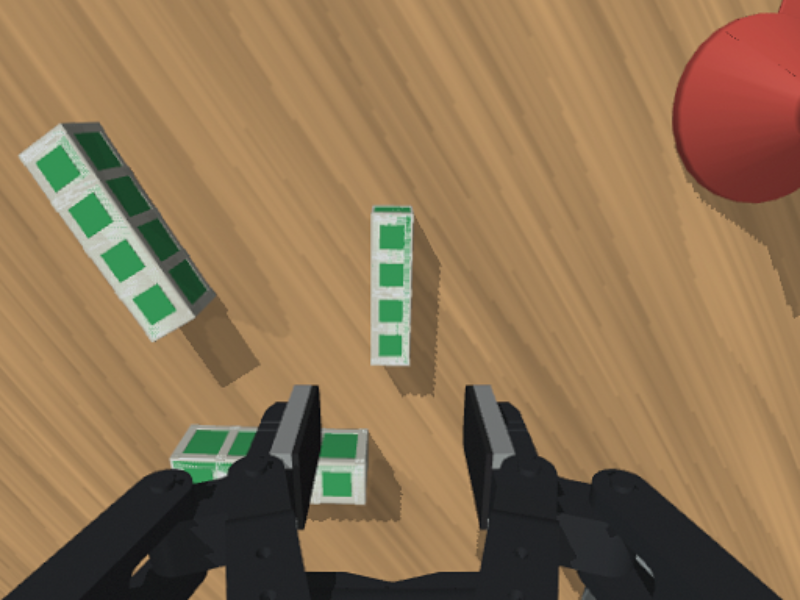

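Wrist view: refill top face spans columns 372–411 and rows 212–364, aligned with the tool. A larger block's corner is near (367,440).

Run:
```python
from h import *
c=pickle.load(open("w4.pkl","rb"));s=.64
t=np.array([.51182,-.20286]);q=(.8789,.47696);tx=np.array([2*q[0]**2-1,2*q[0]*q[1]]);ty=np.array([tx[1],-tx[0]])
def T(px,z):
    p=plane(c,np.array(px)*s,z)[:,:2]-t;return np.c_[p@tx,p@ty].round(4)
a=T([[373,213],[411,213],[409,364],[371,364]],.026);print(a,a.mean(0));print(np.degrees(np.arctan2(*(a[0]+a[1]-a[2]-a[3])[::-1])),np.degrees(np.arctan2(tx[1],tx[0])))
print("squares",T([[391,237],[391,345]],.026))
print("block corner",T([[367,432],[367,462],[195,427],[212,297]],.03))
```

```text
[[ 0.0384 -0.0084]
 [ 0.0384  0.0098]
 [-0.041   0.0097]
 [-0.0411 -0.0103]] [-0.001325  0.0002  ]
0.7211171074420251 56.977562536178766
squares [[ 0.0267  0.0002]
 [-0.0302  0.0002]]
block corner [[-0.08   -0.0128]
 [-0.0995 -0.0132]
 [-0.0779 -0.1075]
 [-0.0026 -0.0892]]
```

Emit:
{"method": "apply_moves", "body": {"delta_rot": [[0,0,0],[0,0,0],[0,0,0],[0,0,0],[0,0,0]], "translation": [[-0.0015,0,0.035],[-0.0015,0,0.07],[-0.0015,0,0.105],[-0.0015,0,0.134],[-0.0015,0,0.134]], "hand": [0.5,0.5,0.5,0.5,0.5]}}

```text
time_s: 5.85
tool_pos: [0.5087, -0.2028, 0.0135]
tcp_rot: [-0.002, 0.877, 0.481, -0.002]
wrist_force: [-0.9, 1.6, -0.7]
width: 0.0429
```

Emit:
{"method": "apply_moves", "body": {"delta_rot": [[0,0,0],[0,0,0],[0,0,0],[0,0,0],[0,0,0]], "translation": [[0,0,0],[0,0,0],[0,0,0],[0,0,0],[0,0,0]], "hand": [0.2,0.1,0.1,0.1,0.1], "force": 50}}

```text
time_s: 6.27
tool_pos: [0.5124, -0.2038, 0.0192]
tcp_rot: [0.001, 0.877, 0.481, 0.001]
wrist_force: [-2.0, 0.6, 13.1]
width: 0.0188
```

Emit:
{"method": "apply_moves", "body": {"delta_rot": [[0,0,0],[0,0,0],[0,0,0],[0,0,0],[0,0,0]], "translation": [[0,0,-0.01],[0,0,-0.04],[0,0,-0.08],[0.03,-0.013,-0.1],[0.065,-0.029,-0.1]], "hand": [0.1,0.1,0.1,0.1,0.1]}}

```text
time_s: 6.68
tool_pos: [0.5236, -0.1356, 0.1228]
tcp_rot: [0.002, 0.878, 0.478, 0.003]
wrist_force: [2.6, -0.0, -0.5]
width: 0.0187
```

Emit:
{"method": "apply_moves", "body": {"delta_rot": [[0,0,-0.11],[0,0,-0.22],[0,0,-0.33],[0,0,-0.44],[0,0,-0.534]], "translation": [[0.032,-0.014,0],[0.065,-0.028,0],[0.097,-0.043,0],[0.13,-0.058,0],[0.162,-0.072,0]], "hand": [0.1,0.1,0.1,0.1,0.1]}}

```text
time_s: 7.1
tool_pos: [0.5485, 0.0443, 0.1189]
tcp_rot: [0.0, 0.717, 0.697, 0.001]
wrist_force: [0.6, -0.4, 0.1]
width: 0.019
```

Emit:
{"method": "apply_moves", "body": {"delta_rot": [[0,0,0],[0,0,0]], "translation": [[0,0,0],[0,0,0]], "hand": [0.1,0.1]}}

```text
time_s: 7.27
tool_pos: [0.5487, 0.0442, 0.1185]
tcp_rot: [-0.0, 0.718, 0.696, 0.001]
wrist_force: [0.1, -0.8, -0.5]
width: 0.0189
```

Run:
```python
from h import *
from station import robot
o=robot.get_obs();print(o["tool_pos"],w2f(o["tool_pos"]),o["tcp_rot"],o["wrist_force"],o["width"])
c=robot.camera("wrist");pickle.dump(c,open("w5.pkl","wb"))
cv2.imwrite("pics/w5.png",cv2.resize(c["image"],(800,600))[...,::-1])
```

```text
[0.5487379  0.0442189  0.11853225] [-0.0027 -0.0675] [-2.09290600e-06  7.17730046e-01  6.96321233e-01  5.66897253e-04] [ 0.05737331 -0.78255322 -0.45015821] 0.018933582686517826
```

View pics/w5.png

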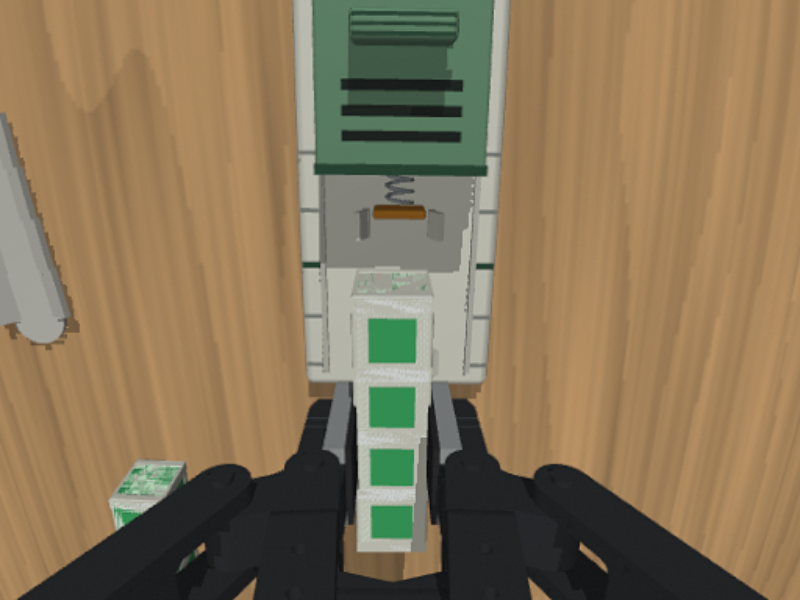

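Wrist view: the refill is held (top corners about (356,299), (431,299), (428,551), (357,551)). The orange follower is at (399,212), the guides at (363,222) and (435,225), and the hood is back with its front edge at row 170.

Run:
```python
from h import *
c=pickle.load(open("w5.pkl","rb"));s=.64
F=lambda p,z:fr(c,np.array(p)*s,z).tolist()
for z in(.123,.125,.127):print(z,F([[356,299],[431,299],[428,551],[357,551]],z))
print("bottom front",F([[353,271],[433,271]],.0995))
print("follower top",F([[374,207],[425,207],[374,217],[425,217]],.028))
print("guides",F([[359,210],[442,211]],.024))
print("marks",F([[311,265],[485,265]],.012), "hood front",F([[316,165],[487,165]],.045))
```

```text
0.123 [[-0.0122, -0.0289], [0.0064, -0.0287], [0.0086, -0.1091], [-0.0129, -0.1093]]
0.125 [[-0.0121, -0.0282], [0.0063, -0.028], [0.0084, -0.1071], [-0.0127, -0.1074]]
0.127 [[-0.0119, -0.0275], [0.0061, -0.0273], [0.0082, -0.1052], [-0.0126, -0.1054]]
bottom front [[-0.0145, -0.0283], [0.0086, -0.028]]
follower top [[-0.0107, -0.0208], [0.0103, -0.0206], [-0.0106, -0.025], [0.0105, -0.0247]]
guides [[-0.0171, -0.0228], [0.0178, -0.0228]]
marks [[-0.0399, -0.0501], [0.0397, -0.0492]] hood front [[-0.0318, -0.0027], [0.0319, -0.0019]]
```

Emit:
{"method": "apply_moves", "body": {"delta_rot": [[0,0,0.01],[0,0,0.01],[0,0,0.01],[0,0,0.01],[0,0,0.01]], "translation": [[-0.003,0.0027,0.025],[-0.003,0.0027,0.045],[-0.003,0.0027,0.06],[-0.003,0.0027,0.07],[-0.003,0.0027,0.0745]], "hand": [0.1,0.1,0.1,0.1,0.1]}}

```text
time_s: 7.73
tool_pos: [0.5505, 0.0375, 0.0424]
tcp_rot: [-0.0, 0.723, 0.691, -0.001]
wrist_force: [-0.8, -0.0, -0.9]
width: 0.0189
```

Emit:
{"method": "apply_moves", "body": {"delta_rot": [[0,0,0],[0,0,0]], "translation": [[0,0,0],[0,0,0]], "hand": [0.1,0.1]}}

```text
time_s: 7.9
tool_pos: [0.5514, 0.0384, 0.0438]
tcp_rot: [0.0, 0.723, 0.691, 0.0]
wrist_force: [0.8, 0.7, 0.2]
width: 0.019
```

Run:
```python
from h import *
from station import robot
o=robot.get_obs();print(o["tool_pos"],w2f(o["tool_pos"]),o["tcp_rot"],o["wrist_force"],o["width"])
```

```text
[0.5513514  0.03835232 0.04377511] [ 0.0001 -0.0732] [2.12238231e-04 7.22864648e-01 6.90989609e-01 1.25422024e-04] [0.78270488 0.74771563 0.20049301] 0.019017647720447724
```

Emit:
{"method": "apply_moves", "body": {"delta_rot": [[0,0,0],[0,0,0],[0,0,0],[0,0,0],[0,0,0]], "translation": [[0.003,0,0.0015],[0.007,0,0.0015],[0.011,0,0.0015],[0.014,0,0.0015],[0.0165,0,0.0015]], "hand": [0.1,0.1,0.1,0.1,0.1]}}

```text
time_s: 8.32
tool_pos: [0.552, 0.0558, 0.0419]
tcp_rot: [0.0, 0.722, 0.691, 0.0]
wrist_force: [-0.9, -3.5, 0.5]
width: 0.0188
```

Emit:
{"method": "apply_moves", "body": {"delta_rot": [[0,0,0],[0,0,0],[0,0,0]], "translation": [[0,0,0],[0,0,0],[0,0,0]], "hand": [0.1,0.1,0.1]}}

```text
time_s: 8.57
tool_pos: [0.5518, 0.0552, 0.0417]
tcp_rot: [0.0, 0.723, 0.691, -0.0]
wrist_force: [-0.2, -3.3, 0.5]
width: 0.0185
```

Run:
```python
from h import *
from station import robot
o=robot.get_obs();print(o["tool_pos"],w2f(o["tool_pos"]),o["wrist_force"],o["torque"])
c=robot.camera("wrist");pickle.dump(c,open("w6.pkl","wb"))
cv2.imwrite("pics/w6.png",cv2.resize(c["image"],(800,600))[...,::-1])
```

```text
[0.55182627 0.05521638 0.04169249] [-0.0001 -0.0563] [-0.2075977  -3.26862791  0.45551581] [-0.83062721 -0.12033883  0.04300338]
```

View pics/w6.png

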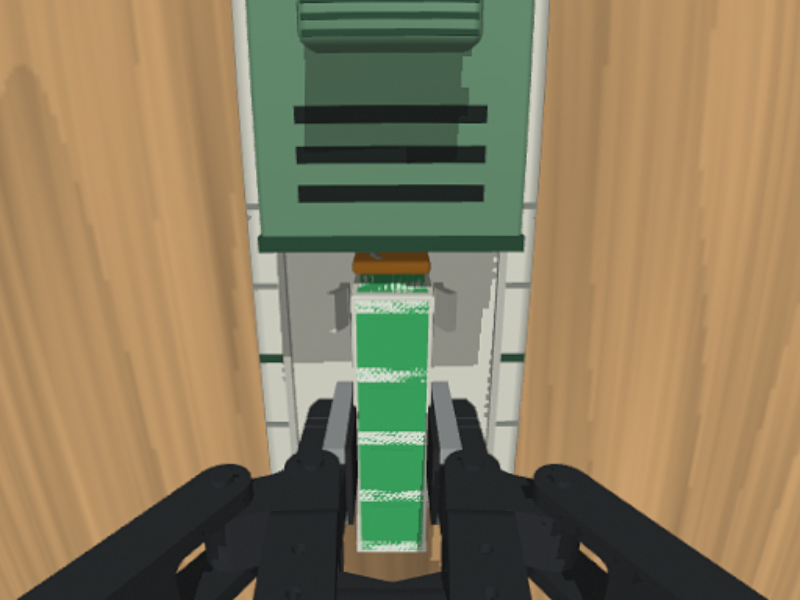

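Wrist view: the refill's front edge (row 293) pushes the orange follower (row 265) back, centred between the guides. The wrist force of 3.3 N matches the spring.

Emit:
{"method": "apply_moves", "body": {"delta_rot": [[0,0,0],[0,0,0],[0,0,0],[0,0,0],[0,0,0]], "translation": [[0,0,0.003],[0,0,0.006],[0,0,0.009],[0,0,0.0105],[0,0,0.0105]], "hand": [0.1,0.1,0.1,0.1,0.1]}}

```text
time_s: 9.03
tool_pos: [0.5516, 0.0553, 0.0312]
tcp_rot: [-0.0, 0.723, 0.691, -0.0]
wrist_force: [-4.7, -3.3, 12.9]
width: 0.0186
```

Run:
```python
from h import *
from station import robot
o=robot.get_obs();print(o["tool_pos"],w2f(o["tool_pos"]),o["wrist_force"],o["torque"])
```

```text
[0.55156712 0.05534749 0.03124662] [-0.0004 -0.0562] [-4.71902438 -3.31353278 12.90669969] [-0.675351    1.07132004  0.05453668]
```

Emit:
{"method": "apply_moves", "body": {"delta_rot": [[0,0,0],[0,0,0],[0,0,0],[0,0,0],[0,0,0]], "translation": [[0,0,-0.0005],[0,0,-0.0005],[0,0,-0.0005],[0,0,-0.0005],[0,0,-0.0005]], "hand": [0.3,0.4,0.4,0.4,0.4]}}

```text
time_s: 9.45
tool_pos: [0.5517, 0.0556, 0.0315]
tcp_rot: [-0.0, 0.722, 0.691, -0.0]
wrist_force: [0.0, -0.2, -0.4]
width: 0.0345
```

Emit:
{"method": "apply_moves", "body": {"delta_rot": [[0,0,0],[0,0,0],[0,0,0],[0,0,0],[0,0,0]], "translation": [[0,0,-0.02],[0,0,-0.05],[0,0,-0.08],[0,0,-0.11],[0,0,-0.12]], "hand": [0.4,0.4,0.4,0.4,0.4]}}

```text
time_s: 9.87
tool_pos: [0.5531, 0.0553, 0.155]
tcp_rot: [0.001, 0.723, 0.691, 0.002]
wrist_force: [0.6, 0.4, 0.5]
width: 0.0342
```

Run:
```python
from h import *
from station import robot
o=robot.get_obs();print(o["tool_pos"],w2f(o["tool_pos"]),o["wrist_force"],o["width"])
c=robot.camera("wrist");pickle.dump(c,open("w7.pkl","wb"))
cv2.imwrite("pics/w7.png",cv2.resize(c["image"],(800,600))[...,::-1])
```

```text
[0.55311759 0.05529722 0.15504617] [ 0.0012 -0.0562] [0.61443205 0.43854927 0.45044901] 0.034230746115480944
```

View pics/w7.png

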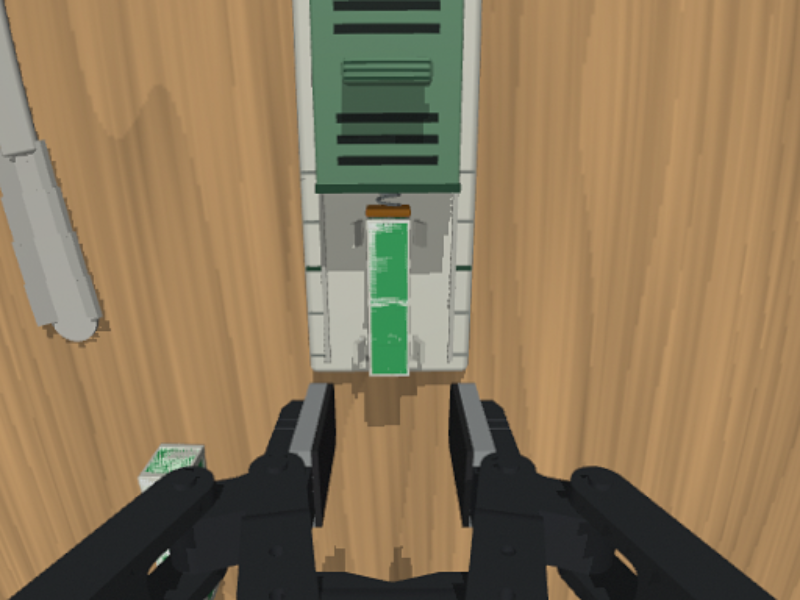

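Wrist view: the refill lies in the channel, corners about (367,219), (410,219), (408,375), (371,375), with the follower behind it at row 211.

Run:
```python
from h import *
c=pickle.load(open("w7.pkl","rb"));s=.64
F=lambda p,z:fr(c,np.array(p)*s,z).tolist()
for z in(.038,.046):print(z,F([[367,219],[410,219],[408,375],[371,375]],z))
print("mark mid",F([[312,268],[464,268]],.012),"foll",F([[367,207],[410,207],[410,216]],.028),"hoodfront",F([[316,185],[460,185]],.045),"tab top",F([[344,62],[432,62],[344,74],[432,74]],.062))
```

```text
0.038 [[-0.0099, -0.0191], [0.01, -0.0192], [0.0097, -0.0994], [-0.0092, -0.0993]]
0.046 [[-0.0096, -0.0177], [0.0098, -0.0178], [0.0094, -0.0954], [-0.0089, -0.0953]]
mark mid [[-0.0405, -0.0496], [0.0398, -0.0499]] foll [[-0.0102, -0.0151], [0.0104, -0.0151], [0.0104, -0.0195]] hoodfront [[-0.032, -0.0025], [0.0319, -0.0027]] tab top [[-0.0169, 0.0471], [0.0173, 0.047], [-0.017, 0.0426], [0.0174, 0.0425]]
```

Emit:
{"method": "apply_moves", "body": {"delta_rot": [[0,0,0],[0,0,0],[0,0,0],[0,0,0],[0,0,0]], "translation": [[0.035,0,0],[0.07,0,0],[0.105,0,0],[0.143,0,0],[0.143,0,0]], "hand": [0,0,0,0,0]}}

```text
time_s: 10.33
tool_pos: [0.5573, 0.2067, 0.1503]
tcp_rot: [-0.001, 0.72, 0.694, 0.0]
wrist_force: [-0.3, -0.2, -0.2]
width: -0.0
```

Emit:
{"method": "apply_moves", "body": {"delta_rot": [[0,0,0],[0,0,0],[0,0,0],[0,0,0],[0,0,0]], "translation": [[0,0,0.03],[0,0,0.06],[0,0,0.08],[0,0,0.09],[0,0,0.09]], "hand": [0,0,0,0,0]}}

```text
time_s: 10.75
tool_pos: [0.5569, 0.1975, 0.0594]
tcp_rot: [-0.0, 0.723, 0.691, -0.002]
wrist_force: [-0.8, 0.0, 0.4]
width: 0.0002
```

Run:
```python
from h import *
from station import robot
o=robot.get_obs();print(o["tool_pos"],w2f(o["tool_pos"]),o["wrist_force"],o["width"])
```

```text
[0.55688583 0.19754828 0.05938836] [-0.001   0.0861] [-0.84134628  0.01976979  0.44023809] 0.00023445593072177906
```

Emit:
{"method": "apply_moves", "body": {"delta_rot": [[0,0,0],[0,0,0],[0,0,0],[0,0,0],[0,0,0]], "translation": [[0,0.001,0],[-0.012,0.001,0],[-0.022,0.001,0],[-0.032,0.001,0],[-0.042,0.001,0]], "hand": [0,0,0,0,0]}}

```text
time_s: 11.17
tool_pos: [0.5577, 0.1553, 0.0626]
tcp_rot: [0.0, 0.723, 0.691, 0.001]
wrist_force: [0.6, 3.1, 2.1]
width: -0.0
```

Emit:
{"method": "apply_moves", "body": {"delta_rot": [[0,0,0],[0,0,0],[0,0,0],[0,0,0],[0,0,0]], "translation": [[-0.008,0,0],[-0.015,0,0],[-0.02,0,0],[-0.023,0,0],[-0.023,0,0]], "hand": [0,0,0,0,0]}}

```text
time_s: 11.58
tool_pos: [0.5561, 0.1325, 0.0616]
tcp_rot: [0.0, 0.723, 0.691, -0.0]
wrist_force: [0.4, 0.3, 0.1]
width: 0.0003
```

Run:
```python
from h import *
from station import robot
o=robot.get_obs();print(o["tool_pos"],w2f(o["tool_pos"]),o["wrist_force"],o["width"])
```

```text
[0.55608854 0.1324917  0.06159756] [0.0009 0.021 ] [0.44130342 0.25006226 0.13468402] 0.00032086738512542283
```

Emit:
{"method": "apply_moves", "body": {"delta_rot": [[0,0,0],[0,0,0],[0,0,0],[0,0,0],[0,0,0]], "translation": [[0.015,0,0],[0.015,0,-0.04],[0.01,0,-0.08],[-0.025,0,-0.09],[-0.06,0,-0.09]], "hand": [0,0,0,0,0]}}

```text
time_s: 12.0
tool_pos: [0.5551, 0.0754, 0.1542]
tcp_rot: [0.001, 0.721, 0.693, 0.002]
wrist_force: [0.9, -0.4, -0.5]
width: -0.0001
```

Emit:
{"method": "apply_moves", "body": {"delta_rot": [[0,0,0],[0,0,0],[0,0,0]], "translation": [[-0.03,0,0],[-0.03,0,0],[-0.03,0,0]], "hand": [0,0,0]}}

```text
time_s: 12.25
tool_pos: [0.5521, 0.0426, 0.1517]
tcp_rot: [-0.0, 0.723, 0.691, -0.0]
wrist_force: [-0.0, 1.0, -0.2]
width: -0.0001
```

Run:
```python
from h import *
from station import robot
o=robot.get_obs();print(o["tool_pos"],w2f(o["tool_pos"]),o["wrist_force"],o["width"])
c=robot.camera("wrist");pickle.dump(c,open("w8.pkl","wb"))
cv2.imwrite("pics/w8.png",cv2.resize(c["image"],(800,600))[...,::-1])
```

```text
[0.5521402  0.04262346 0.15174175] [ 0.0007 -0.0689] [-0.02965413  0.99617461 -0.21128552] -0.00013438956604658295
```

View pics/w8.png

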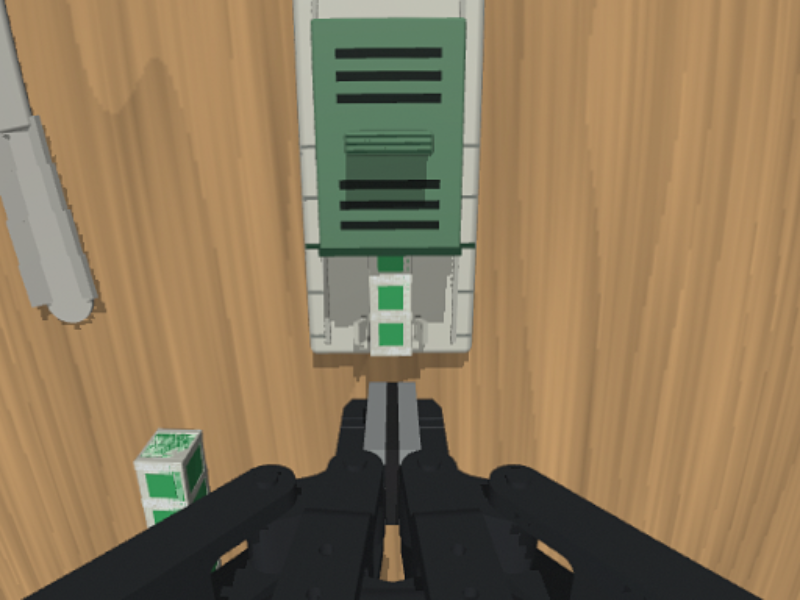

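Wrist view: hood front edge at row about 248–254, middle mark at row 245, refill's front half showing flat at rows 255–355.

Run:
```python
from h import *
c=pickle.load(open("w8.pkl","rb"));s=.64
F=lambda p,z:fr(c,np.array(p)*s,z).tolist()
print("front top edge .045",F([[320,248],[462,248]],.045),"low lip",F([[320,254],[462,254]],.045))
print("back",F([[312,18],[465,18]],.045));print("tab",F([[345,137],[433,137],[345,152],[433,152]],.062))
print("mark",F([[312,245],[468,245]],.012));print("refill",F([[370,355],[410,355]],.038))
# predicted rows for front edge for hood 45..55
for h in(.045,.05,.055):
    p=O+(-.1+h)*EY;print(h,(proj(c,[[*p,.045],[*p,.012]])/s).round(1).tolist())
d=pickle.load(open("w7.pkl","rb"));G=lambda p,z:fr(d,np.array(p)*s,z).tolist();print("w7 front, low lip",G([[316,191],[460,191]],.045))
# dark band extraction along columns
im=c["image"];col=im[150:175,int(330*s):int(360*s)].mean(1).round();print([(150+i,list(map(int,v))) for i,v in enumerate(col) if i%1==0])
```

```text
front top edge .045 [[-0.0318, -0.0432], [0.0325, -0.0435]] low lip [[-0.0319, -0.046], [0.0326, -0.0463]]
back [[-0.0312, 0.0529], [0.0309, 0.0525]]
tab [[-0.0176, 0.0058], [0.0173, 0.0057], [-0.0177, -0.0], [0.0174, -0.0002]]
mark [[-0.0404, -0.0493], [0.04, -0.0497]]
refill [[-0.0103, -0.0994], [0.0096, -0.0995]]
0.045 [[390.3, 272.8], [390.4, 255.3]]
0.05 [[390.2, 262.2], [390.4, 245.9]]
0.055 [[390.2, 251.5], [390.3, 236.3]]
w7 front, low lip [[-0.0321, -0.0052], [0.032, -0.0054]]
[(150, [89, 124, 98]), (151, [89, 125, 98]), (152, [88, 124, 98]), (153, [89, 124, 97]), (154, [89, 124, 97]), (155, [89, 124, 97]), (156, [89, 124, 98]), (157, [90, 126, 99]), (158, [78, 111, 87]), (159, [35, 63, 46]), (160, [38, 67, 49]), (161, [38, 67, 49]), (162, [36, 65, 48]), (163, [58, 78, 63]), (164, [108, 114, 104]), (165, [137, 136, 128]), (166, [134, 134, 126]), (167, [134, 134, 125]), (168, [134, 134, 125]), (169, [134, 134, 125]), (170, [134, 134, 125]), (171, [134, 134, 125]), (172, [134, 134, 125]), (173, [134, 134, 125]), (174, [134, 134, 125])]
```

Three cues give a hood value of about 0.0535 (dark edge -0.0463, back edge 0.0527, tab). I'll nudge it another 3.5 mm forward.

Emit:
{"method": "apply_moves", "body": {"delta_rot": [[0,0,0],[0,0,0],[0,0,0],[0,0,0],[0,0,0]], "translation": [[0.035,0,0],[0.07,0,0],[0.105,0,0],[0.11,0,0],[0.11,0,0.03]], "hand": [0,0,0,0,0]}}

```text
time_s: 12.72
tool_pos: [0.5592, 0.1591, 0.1243]
tcp_rot: [0.001, 0.72, 0.694, 0.003]
wrist_force: [1.9, 1.0, 0.5]
width: -0.0
```

Emit:
{"method": "apply_moves", "body": {"delta_rot": [[0,0,0],[0,0,0],[0,0,0],[0,0,0],[0,0,0]], "translation": [[0,0,0.03],[0,0,0.055],[0,0,0.06],[0,0,0.06],[-0.008,0,0.06]], "hand": [0,0,0,0,0]}}

```text
time_s: 13.13
tool_pos: [0.5571, 0.1471, 0.0621]
tcp_rot: [-0.0, 0.722, 0.692, 0.0]
wrist_force: [0.4, 0.2, -0.2]
width: -0.0001
```

Emit:
{"method": "apply_moves", "body": {"delta_rot": [[0,0,0],[0,0,0],[0,0,0],[0,0,0],[0,0,0]], "translation": [[-0.006,0,0],[-0.01,0,0],[-0.013,0,0],[-0.0155,0,0],[-0.0155,0,0]], "hand": [0,0,0,0,0]}}

```text
time_s: 13.55
tool_pos: [0.5564, 0.1295, 0.0622]
tcp_rot: [0.0, 0.723, 0.691, 0.001]
wrist_force: [0.2, 0.4, -0.0]
width: -0.0001
```

Emit:
{"method": "apply_moves", "body": {"delta_rot": [[0,0,0],[0,0,0],[0,0,0],[0,0,0],[0,0,0]], "translation": [[0.015,0,0],[0.015,0,-0.04],[0.01,0,-0.08],[-0.025,0,-0.09],[-0.06,0,-0.09]], "hand": [0,0,0,0,0]}}

```text
time_s: 13.97
tool_pos: [0.5551, 0.0717, 0.1545]
tcp_rot: [0.001, 0.721, 0.693, 0.002]
wrist_force: [0.6, -1.2, -0.5]
width: -0.0002
```

Emit:
{"method": "apply_moves", "body": {"delta_rot": [[0,0,0],[0,0,0],[0,0,0]], "translation": [[-0.027,0,0],[-0.027,0,0],[-0.027,0,0]], "hand": [0,0,0]}}

```text
time_s: 14.22
tool_pos: [0.5523, 0.0422, 0.1519]
tcp_rot: [-0.0, 0.723, 0.691, 0.0]
wrist_force: [-0.1, 0.7, -0.3]
width: 0.0001
```

Run:
```python
from h import *
from station import robot
o=robot.get_obs();print(o["tool_pos"],w2f(o["tool_pos"]),o["wrist_force"])
c=robot.camera("wrist");pickle.dump(c,open("w9.pkl","wb"))
cv2.imwrite("pics/w9.png",cv2.resize(c["image"],(800,600))[...,::-1])
g=c["image"][:,int(205):int(228)].mean(1)[:,1]
d=np.abs(np.diff(g));print([(i,int(g[i])) for i in range(150,180)])
for r in range(154,174,2): print(r,fr(c,[[215,r]],.045).tolist())
```

```text
[0.55227766 0.04221637 0.15192609] [ 0.0009 -0.0693] [-0.14320085  0.72402191 -0.27815085]
[(150, 105), (151, 127), (152, 125), (153, 124), (154, 125), (155, 125), (156, 124), (157, 124), (158, 124), (159, 124), (160, 125), (161, 113), (162, 73), (163, 66), (164, 67), (165, 66), (166, 66), (167, 103), (168, 139), (169, 136), (170, 136), (171, 135), (172, 135), (173, 135), (174, 136), (175, 136), (176, 136), (177, 136), (178, 136), (179, 136)]
154 [[-0.0243, -0.0403]]
156 [[-0.0243, -0.0417]]
158 [[-0.0244, -0.0431]]
160 [[-0.0244, -0.0446]]
162 [[-0.0245, -0.046]]
164 [[-0.0245, -0.0475]]
166 [[-0.0246, -0.049]]
168 [[-0.0246, -0.0504]]
170 [[-0.0247, -0.0519]]
172 [[-0.0247, -0.0534]]
```

View pics/w9.png

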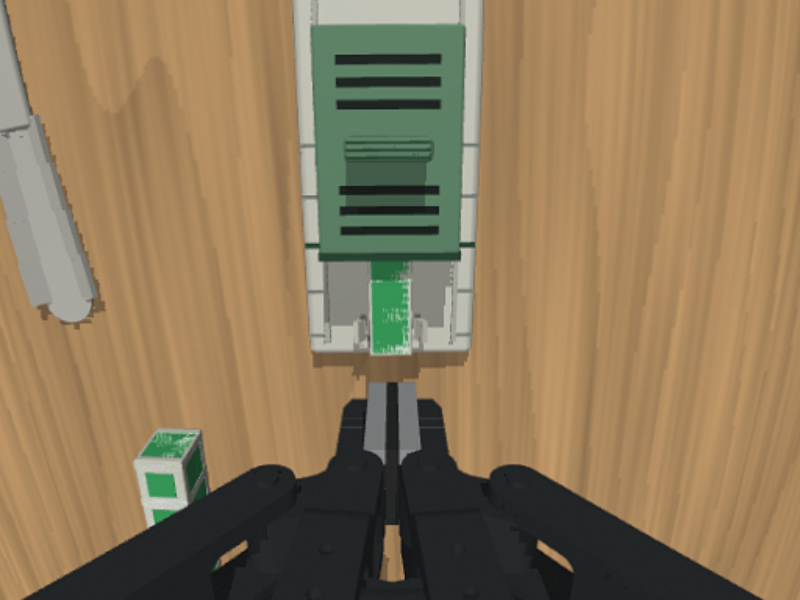

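Wrist view: dark front edge ends at row 167 of 384, which is y = -0.0495. That matches the middle mark's measured y of -0.0495. The refill lies flat behind the lip and the tool is clear.

```bash
python3 -c "
from station import robot
print(robot.hand_in())"
```

```text
the job is handed in; nothing more can be done
None
```

I loaded the refill, set the hood to the medium mark and handed the job in at about 14 s on the robot's clock. The hand-in gave no verdict.

- **Hood back:** I pushed it by its tab to about 0.095–0.098 m, clear of the channel.
- **Refill:** I picked the smallest of the three green-and-white blocks, which measured about 80 x 20 mm. I pressed it level against the follower (3.3 N), lowered it behind the lip until it met the channel floor, and let go. Afterwards its centre measured about y = -59.2 mm against the seat at -60. It was centred across and at the right height, with the follower still pushed back.
- **Hood forward:** The first slide stopped at about 0.0535 m, so I nudged it 3.5 mm further.
- **Last check:** The dark front edge measured 0.0505 m, level with the middle mark. The dark edge strip is about 4 mm deep in the picture, and I judged by its foremost line. The refill still looked flat and the tool was clear, about 15 cm up.

No checks failed. Before the nudge, the cues for the hood position disagreed by 1–2 mm, which is within the allowed 5 mm. I never sent the arm near the jar, funnel, dish or shoe horn, but I did not measure them again at the end.

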